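# Set up the agglutination reading stand

### The job

Set up the reading stand: lay the white well tile flat on it, wells up, with a long edge flush against the stand's low ledge, then lay the long rule (the one as long as the tile) flat on the stand, flush along the tile's free long edge and with its ends level with the tile's. Next lay the pipette in its cradle the same way up as it lies now, its white body centred on the two yokes, and last of all push the lamp lever right over towards the ledge to switch on. Leave the short rule, the jar and the tube rack where they are.

Things in the scene. Friction and masses are not known exactly. Their poses are not given: they have to be found in the camera images.
- stand: reading stand, fixed: grey plate with dark top, 170 mm (x) by 240 mm (y), top at z = 20 mm. Origin: centre of the underside; x points away from the robot to the ledge, z up. An aluminium ledge 12 mm wide, 6 mm above the top, runs along the whole far edge, its inner face at x = 73 mm. The tile may lie anywhere along it, wholly on the plate. Lever block in the near left (+y) corner.
- tile: white ceramic well tile, loose, 120 mm (its x) by 50 mm (its y) by 20 mm thick, 0.2 to 0.4 kg, two rows of five shallow wells on top. Origin: centre of the underside, z up. Flush on the ledge its origin is at stand x = 48 mm, its x along the stand's y. Either long edge may face the ledge.
- rule: long rule, loose, 0.1 kg: aluminium strip 120 mm (its x) by 30 mm (its y) by 8 mm thick, black ticks, with a black upright grip on its middle, 50 mm long (x), 14 mm thick (y), top 40 mm above the underside. Both long edges are working edges. Origin: centre of the underside, z up. Flush against the tile its origin is 40 mm from the tile's, across the tile.
- short_rule: short rule, loose, to be left alone: the same as the long rule but 72 mm long. Origin: centre of the underside, x along its length.
- pipette: hand pipette lying on the bench, loose, 200 mm long, about 0.12 kg: white box-shaped body 100 mm long (its x), 28 mm wide (y), 26 mm high (z); grey 16 mm thick shaft and white tip out to x = +134 mm, grey plunger to x = -66 mm. Origin: centre of the underside of the body, z up.
- cradle: black pipette cradle, fixed: foot 150 (x) by 70 (y) by 8 mm, two U-shaped yokes 10 mm thick at x = -36 and +36 mm (62 mm free between them for fingers). They carry the pipette body at z = 30 mm in a slot 34 mm wide (y), flared above z = 42, cheek tops at z = 58 mm. Origin: centre of the underside. Seated: pipette origin at (0, 0, 30 mm), its x along the cradle's x, either way round.
- lamp (a joint): lamp lever on the stand, rad: 0 = off, leaning to the stand's -x; 1.0 = on, fully over towards the ledge (+x). Starts at 0 to 0.2, stays where it is left, about 1 N moves it. Pivot at stand x = -50, y = 92, z = 42 mm, axis along y; upright at 0.5.
- lamp_tip (a point): centre of the black ball, 26 mm in diameter, at the end of the 60 mm lever. The lever's white block, 70 mm (x) by 50 mm (y), top at z = 45 mm, is centred at stand x = -50, y = 92 mm.
- tube_rack: black rack of capped tubes 70 x 190 mm, 88 mm high, loose, to be left alone. Origin: centre of the underside.
- jar: small amber jar, 52 mm in diameter, 62 mm high, loose, to be left alone. Origin: centre of the underside.
Things that resemble listed ones, but are neither listed nor needed, are in the scene too. Of the things like the pipette, leave any that is black; of the rest the smaller one is meant.

How it is judged:
On the way, in this order (a step that is already met when the one before it is completed fails the run):
1. the tile lies on the stand flush against the ledge (x of tile in the frame of stand between 0.0455 and 0.0515 m and y of tile in the frame of stand between -0.065 and 0.065 m and z of tile in the frame of stand between 0.017 and 0.023 m and angle between the x axis of tile and the y axis of stand, either way round below 0.03 rad and angle between tile's own z axis and vertical below 0.06 rad), for 0.2 s.
2. the long rule lies flush against the tile's free long edge, ends level, the tile still flush against the ledge (all of step 1 and angle between the x axis of rule and the x axis of tile, either way round below 0.03 rad and x of rule in the frame of tile between -0.006 and 0.006 m and z of rule in the frame of tile between -0.003 and 0.003 m and (y of rule in the frame of tile between 0.0375 and 0.0425 m or y of rule in the frame of tile between -0.0425 and -0.0375 m)), for 0.2 s.
3. the pipette lies seated in the cradle (x of pipette in the frame of cradle between -0.015 and 0.015 m and y of pipette in the frame of cradle between -0.005 and 0.005 m and z of pipette in the frame of cradle between 0.027 and 0.033 m and angle between the x axis of pipette and the x axis of cradle, either way round below 0.06 rad), for 0.2 s.
4. the lamp lever is pushed over to on (value of joint lamp above 0.85 rad), for 0.2 s.
At the end, for the whole second after the job is handed in: Tile flat on the stand, flush with the ledge, and long rule flat and flush with the tile's free long edge (each 2.5 mm, 0.03 rad), ends level (6 mm); pipette in both yokes (15 mm lengthwise, 5 mm sideways, 3 mm in height, 0.06 rad); lever beyond 0.85 rad; all at rest (all of step 2 and all of step 3 and value of joint lamp above 0.85 rad and linear speed of each of tile, rule, pipette below 0.01 m/s); the robot touches nothing.
It fails at once if the short rule is moved more than 20 mm (distance of short_rule from where it was at the start of the episode above 0.02 m).
It fails at once if the jar is moved more than 20 mm (distance of jar from where it was at the start of the episode above 0.02 m).
It fails at once if the tube rack is moved more than 20 mm (distance of tube_rack from where it was at the start of the episode above 0.02 m).
It also fails if it takes over 72 s, if anything falls off the work surface, if the arm or the gripper's body presses on something with over 40 N, if the wrist force passes 120 N, or if a joint passes its speed limit or range.

### The arm

A 6-joint arm with a two-finger parallel gripper is mounted at the origin on the work surface. World frame = base frame: x ahead of the robot, y to its left, z up, the work surface at z = 0. Lengths are in m, angles in rad, forces in N, time in s.
With the tool pointing down it reaches from about 0.3 to 0.875 m from the base axis. Payload 6.4 kg.
Tool frame: the origin (TCP) lies at the very end of the fingers, on their centre line; the grasp point (between the pads) lies 19 mm behind it; z points along the fingers, x is the direction in which the jaws open and shut, and the axes are right-handed (so a half turn about z gives the same grasp; the last joint's range is limited). The gripper opens to 88 mm and grips with 3 to 60 N. Pads are 18 mm wide; open, the fingers measure 123 mm over their backs; the gripper's body (75 mm by 187 mm) begins 45 mm behind the grasp point.
Start: joints at [-1.35, 0.181, 1.607, -0, 1.354, -0.206], TCP at [0.238, -0.523, 0.239] pointing down, gripper open.
Joint ranges: [-2.99, 2.99], [-0.89, 2.07], [0.3, 2.58], [-1.14, 4.28], [0, 2.63], [-3.12, 3.12]. Speed limits (rad/s): [2.57, 2.57, 3.01, 3.14, 3.14, 3.14].

### API

Orientations are given as a unit quaternion [w, x, y, z].
In Python, from bench import robot, jaws, planner, snapshot, order, read_t, read_qpos, read_dq, read_joint_efforts, read_ee_pos, read_tcp_rot, read_contact_force, read_ft_torque, read_gripper_width gives the robot as it stands. The module is installed in compiled form; this text tells all that it offers. Calls block until the motion is done:
- robot.reach(position, orientation): joint-space move of the TCP to a pose.
- robot.move_l(position, velocity=0.15, attitude=None, force_limit=None): straight line of the TCP; attitude=None keeps the orientation; velocity is the mean speed in m/s. With force_limit (N) it stops when the force on the tool has changed by that much, and returns True; else False.
- robot.set_joints(angles): joint-space move.
- jaws.move_gripper(opening): finger opening in m; the grip force is fixed at half the most; returns when the fingers have stopped.
- robot.hold(seconds).
- planner.ik(position, orientation): joint angles nearest the present ones, or None.
- snapshot(name): name is "scene" or "top"; returns a dict with "image" (480x640x3 uint8, red, green, blue), "fx", "fy", "cx", "cy" (pixels), "rvec" (rotation vector, rad) and "tvec" (3), from world to camera coordinates, as OpenCV has them. Camera axes: x right, y down, z forward; pixel columns grow to the right and rows downward; lengths in m; the calibration is good to about 2 mm. A picture is of the moment at which its call begins. There is no depth.
A pose or a line that the arm cannot do raises robot.MotionError and nothing moves.
- order.job_done(): hands the job in, once; it reports no verdict.
Readings, each from a call of its own:
- read_t(): time.
- read_qpos(): joint angles.
- read_dq(): joint speeds.
- read_joint_efforts(): joint torques, N m.
- read_ee_pos(): TCP position.
- read_tcp_rot(): TCP orientation.
- read_contact_force(): force on the tool from outside, world axes, zero at the start.
- read_ft_torque(): the same for the moment, N m.
- read_gripper_width(): finger opening in m.
Only numpy, scipy, OpenCV 4.12 (cv2) and the standard library are available. Lean on these libraries where they do the work, as an engineer would, in place of code of your own. Each camera call takes 0.05 s, during which the arm holds its last target.

## Working session

There is one attempt and no reset: what is moved stays moved. The work goes in short steps, each a Python script; the robot and the scene stay as the last script left them, time stands still between calls to the robot, and variables do not carry over. Pictures are saved under pics/ and viewed, and the job is handed in when it is done.

```bash
mkdir -p pics; ls
python3 - <<'E'
from bench import *
import cv2,numpy as np,pickle
for n in("scene","top"):
    s=snapshot(n); pickle.dump(s,open(f"pics/{n}0.pkl","wb"))
    cv2.imwrite(f"pics/{n}0.png",s["image"][:,:,::-1])
    R=cv2.Rodrigues(np.array(s["rvec"]))[0]; print(n,s["fx"],s["cx"],s["cy"],-R.T@np.array(s["tvec"]),R[2])
print(read_t(),read_tcp_rot(),read_gripper_width())
E
```

```text
pics
scene 460.7891360884644 324.3553432692499 237.01612015549466 [1.37393597 0.21266522 0.7169628 ] [-0.81278884 -0.16595728 -0.55841962]
top 534.0220974086486 322.1452914136746 235.85564305318846 [0.26941798 0.00498366 1.49990434] [ 0.14228255  0.01933815 -0.98963716]
0.1 [-5.41100539e-04  8.40823349e-01 -5.41309043e-01 -5.67544792e-04] 0.0879060083008093
```

View pics/scene0.png

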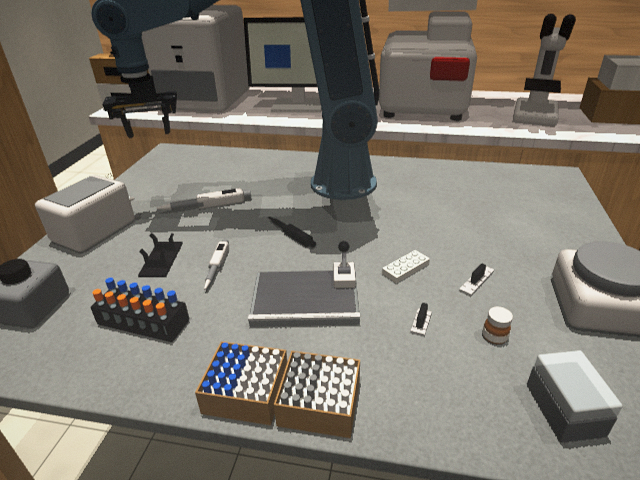

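View pics/top0.png

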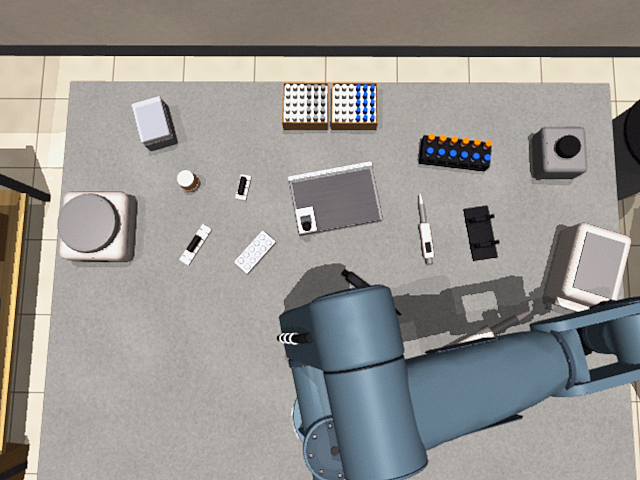

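The top view has +x up and +y left. The stand is at about (337,200), the tile at (255,251), the long rule at (196,244) and the short rule at (243,187). The smaller white pipette is at (426,230) and the cradle at (481,232). Next I'll enlarge these areas.

Run:
```python
import cv2
a=cv2.imread("pics/top0.png")
def crop(n,x0,y0,w,h,k,im=a):
    c=cv2.resize(im[y0:y0+h,x0:x0+w],None,fx=k,fy=k,interpolation=cv2.INTER_CUBIC)
    for i in range(0,w,10):
        cv2.putText(c,str(x0+i),(i*k,8),0,.3,(0,0,255),1) if i%20==0 else 0; cv2.line(c,(i*k,10),(i*k,14),(0,0,255),1)
    for i in range(0,h,10):
        cv2.putText(c,str(y0+i),(0,i*k+4),0,.3,(0,0,255),1) if i%20==0 else 0
    cv2.imwrite(f"pics/{n}.png",c)
crop("c_left",170,160,110,120,5 if 0 else 5)
crop("c_stand",280,155,110,85,7)
crop("c_pip",405,185,105,85,7)
b=cv2.imread("pics/scene0.png")
crop("s_stand",240,230,130,100,6,b)
crop("s_pip",130,225,110,75,7,b)
```

```text
(no output)
```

View pics/c_left.png

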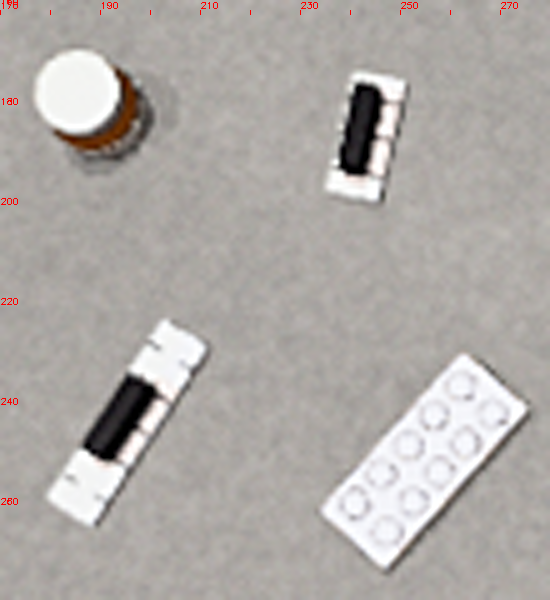

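View pics/c_stand.png

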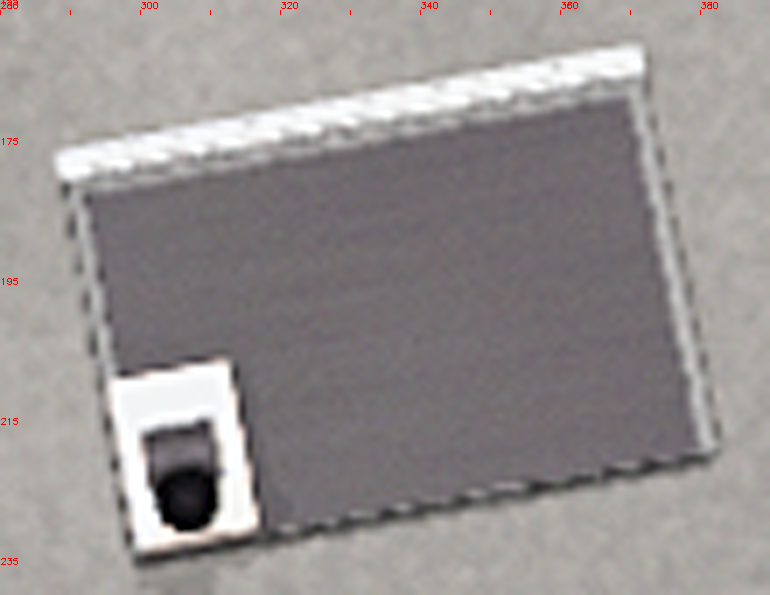

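View pics/c_pip.png

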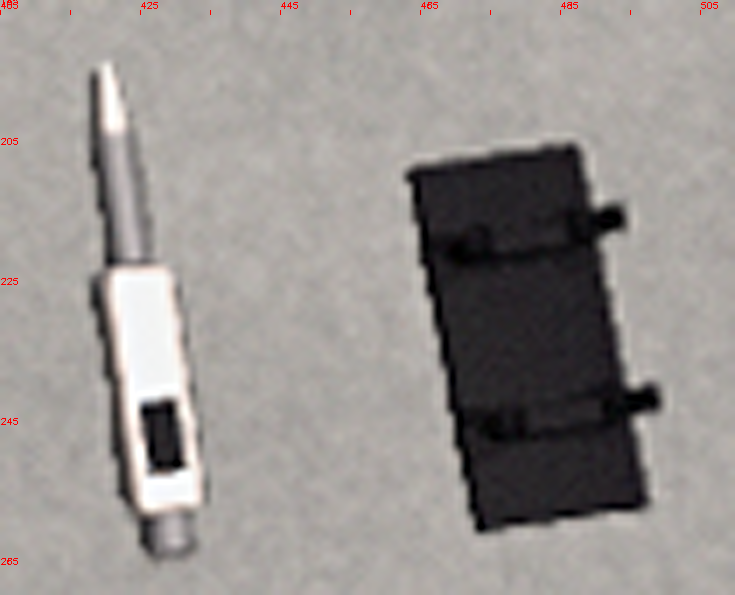

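View pics/s_stand.png

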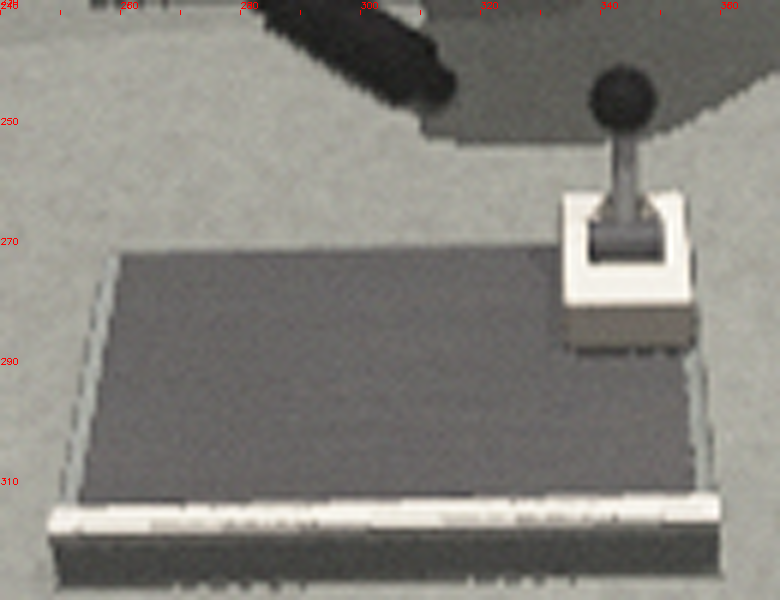

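View pics/s_pip.png

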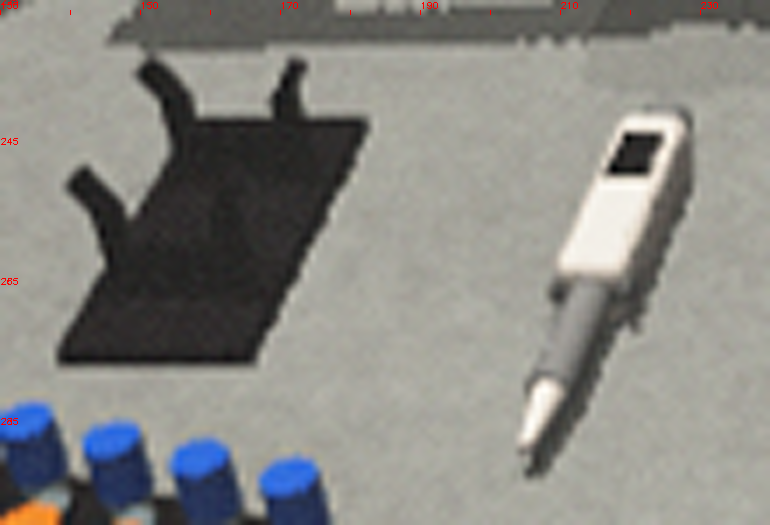

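The crops show clean corners. In the top crop the tile corners are at about (262,230), (275,241), (247,274) and (234,262). I'll also enlarge the tile and rule in the scene view.

Run:
```python
import cv2
b=cv2.imread("pics/scene0.png")
def crop(n,x0,y0,w,h,k,im=b):
    c=cv2.resize(im[y0:y0+h,x0:x0+w],None,fx=k,fy=k,interpolation=cv2.INTER_CUBIC)
    for i in range(0,w,10):
        cv2.putText(c,str(x0+i),(i*k,8),0,.3,(0,0,255),1)
    for i in range(0,h,10):
        cv2.putText(c,str(y0+i),(0,i*k+4),0,.3,(0,0,255),1)
    cv2.imwrite(f"pics/{n}.png",c)
crop("s_tile",378,240,120,60,6)
```

```text
(no output)
```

View pics/s_tile.png

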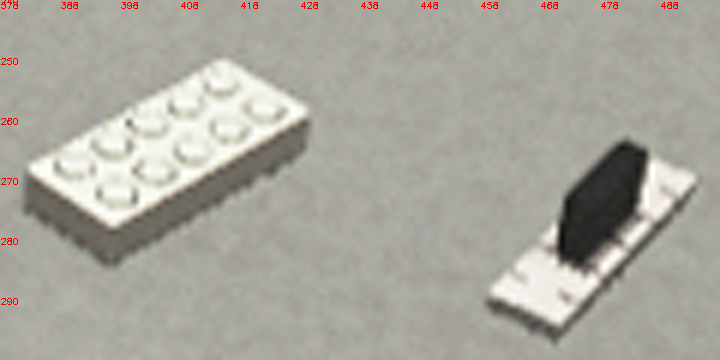

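```bash
cat > lib.py <<'E'
import numpy as np, cv2, pickle
from scipy.optimize import least_squares
def cam(n,i=0): return pickle.load(open(f"pics/{n}{i}.pkl","rb"))
def K(s): return np.array([[s["fx"],0,s["cx"]],[0,s["fy"],s["cy"]],[0,0,1.]])
def proj(s,P): return cv2.projectPoints(np.array(P,float).reshape(-1,1,3),np.array(s["rvec"],float),np.array(s["tvec"],float),K(s),None)[0][:,0]
def c2p(pts,x0,y0,k): return [(x0+(u+.5)/k-.5,y0+(v+.5)/k-.5) for u,v in pts]
def fit(obs,x0,base=0.):
    # obs: list of (cam, model pts mm, pixels)
    def world(p,m):
        m=np.array(m,float)/1000; c,s=np.cos(p[2]),np.sin(p[2])
        return np.c_[p[0]+c*m[:,0]-s*m[:,1],p[1]+s*m[:,0]+c*m[:,1],m[:,2]+base]
    f=lambda p:np.concatenate([(proj(s,world(p,m))-np.array(u)).ravel() for s,m,u in obs])
    r=least_squares(f,x0,loss="soft_l1",x_scale=[.01,.01,.05])
    return r.x,f(r.x).reshape(-1,2)
E
cat > poses.py <<'E'
from lib import *
T=cam("top");S=cam("scene")
def rect(a,b,z): return [(a,b,z),(a,-b,z),(-a,-b,z),(-a,b,z)]
L=lambda p:c2p(p,170,160,5)
O={}
r=rect(60,25,20)
O["tile"]=[(T,r,L([(464,353),(529,409),(388,571),(322,510)])),(S,r,c2p([(110,228),(25,172),(222,58),(310,112)],378,240,6))]
r=rect(60,15,8)
O["rule"]=[(T,r,L([(166,319),(209,348),(95,526),(47,498)])),(S,[r[0],r[1],r[3]],c2p([(558,330),(487,300),(697,180)],378,240,6))]
r=rect(50,14,26)
O["pipette"]=[(T,r+[(134,0,13),(-66,0,13)],c2p([(107,267),(170,266),(202,503),(140,512),(107,62),(170,555)],405,185,7)),(S,[r[1],r[0],r[2],r[3]],c2p([(560,270),(613,278),(632,112),(685,120)],130,225,7))]
r=rect(75,35,8)
O["cradle"]=[(T,r,c2p([(408,170),(577,147),(648,503),(478,528)],405,185,7)),(S,[r[0],r[1],r[3]],c2p([(257,358),(60,355),(368,120)],130,225,7))]
blk=[(-15,117,45),(-15,67,45),(-85,67,45),(-85,117,45)]
O["stand"]=[(T,[(85,120,26),(85,-120,26),(73,120,26),(73,-120,26)]+blk,c2p([(55,155),(640,44),(62,180),(645,75),(108,380),(228,360),(260,527),(135,548)],280,155,7)),
 (S,[(73,-120,26),(73,120,26),(85,-120,26),(85,120,26)]+blk+[(85,-120,0)],c2p([(52,508),(718,494),(52,533),(718,518),(692,304),(563,304),(563,193),(687,193),(60,588)],240,230,6))]
P={}
for n in O:
    P[n],e=fit(O[n],[.6,0,0]) if n in("stand","cradle","pipette") else fit(O[n],[.5,.2,-.6])
    if __name__=="__main__":
        print(n,P[n].round(4)); print(e.round(1).tolist())
        for i,o in enumerate(O[n]): print("  only",i,fit([o],P[n])[0].round(4))
E
python3 poses.py
```

```text
tile [ 0.4371  0.2248 -0.7053]
[[-1.0, -0.9], [-0.8, -0.5], [-1.4, -0.7], [-1.4, -0.2], [-0.5, -1.1], [-1.1, -1.5], [-0.8, -0.8], [-0.6, -1.1]]
  only 0 [ 0.4355  0.2215 -0.7024]
  only 1 [ 0.4414  0.2269 -0.7031]
rule [ 0.4585  0.3949 -0.5223]
[[-1.3, -0.7], [-1.1, -1.2], [-1.0, -0.5], [-0.3, -0.3], [-0.5, -1.3], [-0.6, -1.6], [-1.6, -1.0]]
  only 0 [ 0.4566  0.3921 -0.5398]
  only 1 [ 0.4633  0.3969 -0.5371]
pipette [ 0.4744 -0.2552  0.1082]
[[-0.9, -0.5], [0.1, -1.3], [0.0, 0.4], [-1.2, 0.0], [-0.3, 0.0], [-0.6, -0.4], [-3.2, -0.9], [0.2, -1.7], [-2.7, -0.8], [-0.0, -1.7]]
  only 0 [ 0.4737 -0.2566  0.1132]
  only 1 [ 0.4792 -0.2497  0.08  ]
cradle [ 0.4986 -0.4068  0.1755]
[[-1.4, -0.3], [-1.2, -1.1], [-0.3, 0.1], [-0.7, 0.6], [-1.3, -1.7], [-1.0, -1.0], [-0.9, -1.7]]
  only 0 [ 0.4982 -0.4093  0.1622]
  only 1 [ 0.5039 -0.4013  0.1766]
stand [0.592  0.0026 0.1973]
[[-0.8, -0.7], [-1.3, -0.3], [-1.1, -0.2], [-1.2, -0.7], [-1.6, -0.3], [-1.1, -0.8], [-1.1, -0.2], [-1.0, 0.2], [-0.5, -0.2], [-0.5, -0.3], [-1.3, -0.5], [-0.1, -0.4], [-0.1, -1.3], [-0.3, -0.8], [-1.1, -0.6], [-1.1, -1.1], [-1.2, -0.9]]
  only 0 [ 0.5909 -0.0007  0.196 ]
  only 1 [0.5936 0.0045 0.194 ]
```

```bash
cat > mv.py <<'E'
from bench import *
import numpy as np
from scipy.spatial.transform import Rotation as Ro
def q(yaw):
    c,s=np.cos(yaw),np.sin(yaw)
    x,y,z,w=Ro.from_matrix(np.array([[c,s,0],[s,-c,0],[0,0,-1]])).as_quat()
    return [w,x,y,z]
def best(p,yaw):
    out=[]
    for k in(0,np.pi):
        a=planner.ik(list(p),q(yaw+k))
        if a is not None: out.append((abs(a[5]),yaw+k))
    print("ik",out); return q(min(out)[1])
ST=np.array([.592,.0026,.195])
def st(x,y,z,S=ST):
    c,s=np.cos(S[2]),np.sin(S[2]); return [S[0]+c*x-s*y,S[1]+s*x+c*y,z]
def rep(m=""): print(m,"t",round(read_t(),2),"p",np.round(read_ee_pos(),4),"F",np.round(read_contact_force(),1),"w",round(read_gripper_width(),4))
def pic(n,i):
    import pickle,cv2
    s=snapshot(n); pickle.dump(s,open(f"pics/{n}{i}.pkl","wb")); cv2.imwrite(f"pics/{n}{i}.png",s["image"][:,:,::-1])
E
python3 - <<'E'
from mv import *
p=[.4371,.2248]; yaw=-.703+np.pi/2
o=best(p+[.15],yaw)
robot.reach(p+[.13],o); rep("above")
robot.move_l(p+[.010],velocity=.12); rep("down")
jaws.move_gripper(.03); rep("grip")
robot.move_l(p+[.12],velocity=.2); rep("lift")
g=st(36,-35,.12); o=best(g,ST[2]); robot.reach(g,o); rep("over stand")
pic("top",1);pic("scene",1)
E
```

```text
ik [(np.float64(0.6347959519373134), 0.8677963267948966), (np.float64(2.5067967016524797), 4.009388980384689)]
above t 2.86 p [0.4376 0.2243 0.1301] F [-0.3 -0.   0.5] w 0.0884
down t 4.01 p [0.4377 0.2249 0.0106] F [-0.9 -0.7  0. ] w 0.0881
grip t 4.67 p [0.4373 0.2249 0.0101] F [-0.2  1.4  1.7] w 0.0495
lift t 5.38 p [0.4361 0.2245 0.1188] F [-1.  -0.2 -5.2] w 0.0495
ik []Traceback (most recent call last):
  File "<stdin>", line 8, in <module>
  File "mv.py", line 13, in best
    print("ik",out); return q(min(out)[1])
                              ~~~^^^^^
ValueError: min() iterable argument is empty
```

Run:
```python
from mv import *
rep(); print(read_qpos(), read_tcp_rot(), q(.8678))
for g in (st(36,-35,.12),[.6,0,.12],[.6,0,.2],[.5,0,.15]):
    for y in (.195,.195+np.pi,.195-np.pi,1.2,0.8):
        a=planner.ik(g,q(y)); print(np.round(g,3),round(y,2),None if a is None else np.round(a,2))
```

```text
t 5.38 p [0.4361 0.2245 0.1188] F [-1.  -0.2 -5.2] w 0.0495
[ 2.32915821e-01  1.42917443e-01  1.91602784e+00 -9.67613381e-05
  1.08461460e+00 -6.34785422e-01] [-1.54422204e-04  9.07343843e-01  4.20388132e-01 -9.72353244e-04] [np.float64(0.0), np.float64(0.9073330449910367), np.float64(0.42041258956802563), np.float64(0.0)]
[ 42.692 -27.358   0.12 ] 0.2 None
[ 42.692 -27.358   0.12 ] 3.34 None
[ 42.692 -27.358   0.12 ] -2.95 None
[ 42.692 -27.358   0.12 ] 1.2 None
[ 42.692 -27.358   0.12 ] 0.8 None
[0.6  0.   0.12] 0.2 [-0.2   0.36  1.64 -0.    1.14 -0.39]
[0.6  0.   0.12] 3.34 [-0.2   0.36  1.64 -0.    1.14  2.75]
[0.6  0.   0.12] -2.95 [-0.2   0.36  1.64 -0.    1.14  2.75]
[0.6  0.   0.12] 1.2 [-0.2   0.36  1.64 -0.    1.14 -1.4 ]
[0.6  0.   0.12] 0.8 [-0.2   0.36  1.64 -0.    1.14 -1.  ]
[0.6 0.  0.2] 0.2 [-0.2   0.27  1.58 -0.    1.29 -0.39]
[0.6 0.  0.2] 3.34 [-0.2   0.27  1.58 -0.    1.29  2.75]
[0.6 0.  0.2] -2.95 [-0.2   0.27  1.58 -0.    1.29  2.75]
[0.6 0.  0.2] 1.2 [-0.2   0.27  1.58 -0.    1.29 -1.4 ]
[0.6 0.  0.2] 0.8 [-0.2   0.27  1.58 -0.    1.29 -1.  ]
[0.5  0.   0.15] 0.2 [-0.24  0.12  1.87 -0.    1.15 -0.43]
[0.5  0.   0.15] 3.34 [-0.24  0.12  1.87 -0.    1.15  2.71]
[0.5  0.   0.15] -2.95 [-0.24  0.12  1.87 -0.    1.15  2.71]
[0.5  0.   0.15] 1.2 [-0.24  0.12  1.87 -0.    1.15 -1.44]
[0.5  0.   0.15] 0.8 [-0.24  0.12  1.87 -0.    1.15 -1.04]
```

```bash
sed -i 's/^    c,s=np.cos(S\[2\])/    x,y=x\/1000,y\/1000; c,s=np.cos(S[2])/' mv.py
python3 - <<'E'
from mv import *
robot.move_l([.437,.2248,.2],velocity=.25)
g=st(36,-35,.2); o=best(g,ST[2]); robot.reach(g,o)
robot.move_l(st(36,-35,.10),velocity=.2); rep("over stand")
pic("top",1);pic("scene",1)
E
python3 - <<'E'
import cv2
a=cv2.imread("pics/scene1.png")[210:350,230:400]; cv2.imwrite("pics/s1c.png",cv2.resize(a,None,fx=4.5,fy=4.2,interpolation=cv2.INTER_CUBIC))
E
```

```text
ik [(np.float64(0.42074616383026875), np.float64(0.195)), (np.float64(2.7208464897595253), np.float64(3.336592653589793))]
over stand t 7.7 p [ 0.6348 -0.0241  0.1011] F [-0.2 -0.1 -3.5] w 0.0495
```

View pics/s1c.png

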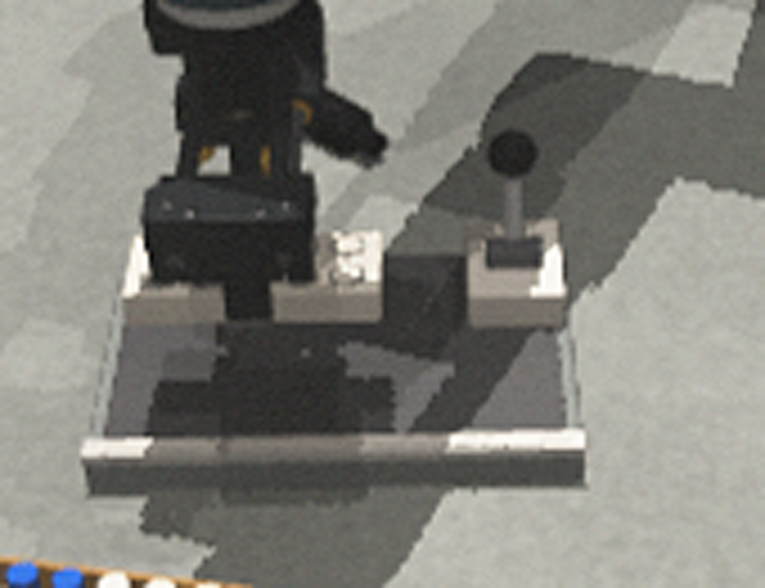

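View pics/top1.png

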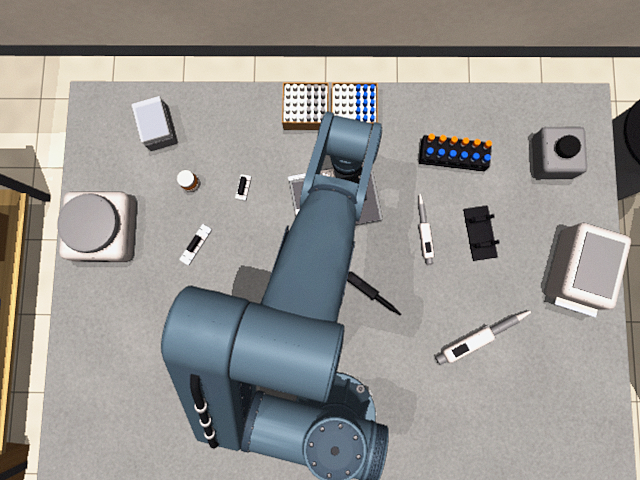

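The tile is held level. In the enlarged crop its front lower corners are at about (125,325) and (382,322). I'll use the known tool pose to check the scene camera bias.

Run:
```python
from mv import *
from lib import *
S=cam("scene",1)
p=read_ee_pos(); y=ST[2];B=np.array([p[0],p[1],y])
ob=c2p([(122,300),(382,290),(125,325),(382,322)],230,210,1)
ob=[(230+(u+.5)/4.5-.5,210+(v+.5)/4.2-.5) for u,v in [(125,293),(382,288),(126,325),(382,322)]]
W=[st(25,s,z,B) for z in(.111,.091) for s in(-60,60)]
print(proj(S,W).round(1).tolist(),np.round(ob,1).tolist())
print(fit([(S,[(25,-60,20),(25,60,20),(25,-60,0),(25,60,0)],ob)],B,.091)[0],B)
```

```text
[[255.6, 280.1], [313.3, 278.9], [256.6, 287.5], [313.6, 286.3]] [[257.4, 279.4], [314.5, 278.2], [257.6, 287.0], [314.5, 286.3]]
[ 0.63363005 -0.02248181  0.18811818] [ 0.63567732 -0.02470411  0.195     ]
```

Run:
```python
from mv import *
robot.move_l(st(36,-35,.036),velocity=.1)
robot.move_l(st(36,-35,.0308),velocity=.03,force_limit=5);rep("low")
h=robot.move_l(st(62,-35,.0308),velocity=.03,force_limit=8);rep(f"slid {h}")
p=read_ee_pos(); d=p[:2]-ST[:2]; print("stand x",d@[np.cos(.195),np.sin(.195)],"y",d@[-np.sin(.195),np.cos(.195)])
robot.move_l([p[0],p[1],.0298],velocity=.02,force_limit=8);rep("press")
jaws.move_gripper(.075);rep("open")
robot.move_l([p[0],p[1],.2],velocity=.25)
robot.reach([.42,.36,.22],best([.42,.36,.22],-.538+np.pi/2)); rep()
pic("top",2);pic("scene",2)
import cv2
a=cv2.imread("pics/top2.png")[150:245,270:400]; cv2.imwrite("pics/t2c.png",cv2.resize(a,None,fx=6,fy=6,interpolation=cv2.INTER_CUBIC))
a=cv2.imread("pics/scene2.png")[230:335,240:370]; cv2.imwrite("pics/s2c.png",cv2.resize(a,None,fx=6,fy=5.6,interpolation=cv2.INTER_CUBIC))
```

```text
low t 8.92 p [ 0.6341 -0.0248  0.0309] F [-0.1  0.1 -3.9] w 0.0497
slid True t 9.44 p [ 0.6457 -0.0224  0.0303] F [-2.3 -0.2  2.8] w 0.0498
stand x 0.047802439372674414 y -0.03494649036783441
press t 9.69 p [ 0.6462 -0.0224  0.0303] F [-1.5 -0.9  3.5] w 0.0499
open t 10.24 p [ 0.6457 -0.0224  0.0297] F [-0.6  0.4  0.1] w 0.0752
ik [(np.float64(0.5387667577829012), 1.0327963267948965), (np.float64(2.602825895806893), 4.174388980384689)]
 t 12.71 p [0.4208 0.3594 0.2199] F [ 0.9 -0.1  0.3] w 0.0749
```

View pics/t2c.png

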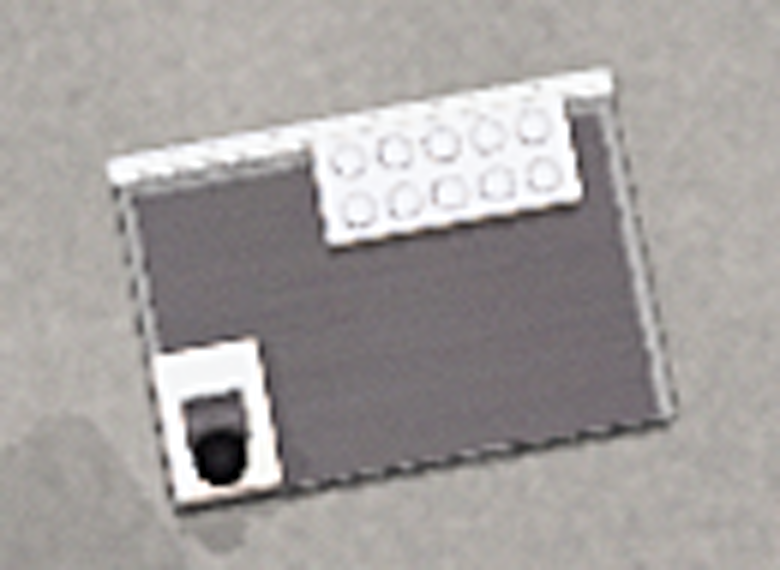

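View pics/s2c.png

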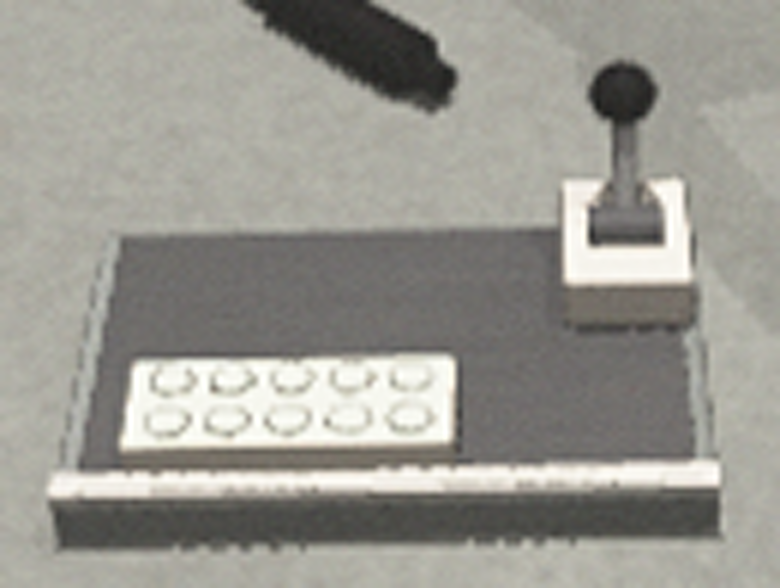

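The tile is flat and close to the ledge: its lower front edge is at about y=448 in the scene crop and the ledge's inner edge at about 465. The slide may have stopped on vertical force, so I'll compare predicted and observed edges.

Run:
```python
from mv import *
from lib import *
T=cam("top",2);S=cam("scene",2)
c=lambda pts,x0,y0,kx,ky:[(x0+(u+.5)/kx-.5,y0+(v+.5)/ky-.5) for u,v in pts]
t=[(25,-60,40),(25,60,40),(-25,60,40),(-25,-60,40)]
obT=c([(566,98),(313,150),(330,243),(580,200)],270,150,6,6)
obS=c([(121,450),(456,445),(458,355),(133,358)],240,230,6,5.6)
p=[.6457,-.0224,.195]
print("tile T",fit([(T,t,obT)],p)[0].round(4),"S",fit([(S,t,obS)],p)[0].round(4))
blk=[(-15,117,45),(-15,67,45),(-85,67,45),(-85,117,45)]
sT=c([(108,160),(608,68),(152,354),(257,337),(285,485),(180,502)],270,150,6,6)
sS=c([(52,477),(718,462),(52,500),(718,486),(692,287),(563,285),(563,180),(687,181)],240,230,6,5.6)
a=fit([(T,[(85,120,26),(85,-120,26)]+blk,sT)],ST); b=fit([(S,[(73,-120,26),(73,120,26),(85,-120,26),(85,120,26)]+blk,sS)],ST)
print("stand T",a[0].round(4),"S",b[0].round(4)); print(a[1].round(1).tolist(),b[1].round(1).tolist())
# horizontal-line comparison: scene, tile bottom edge vs ledge inner edge for gap 0 and 3mm
for g in(0,2,4):
  w=[st(73-g,-35,.040,b[0]),st(73,-35,.026,b[0]),st(85,-35,.026,b[0])]; print(g,proj(S,w)[:,1].round(2))
im=S["image"].mean(2); print([ (v,int(im[v,285])) for v in range(290,322)])
w=proj(S,[st(48,-35,.04,b[0])]);print(w)
```

```text
tile T [ 0.643  -0.026   0.1924] S [ 0.6478 -0.0196  0.19  ]
stand T [ 0.5912 -0.0013  0.1996] S [0.5946 0.0045 0.1928]
[[0.3, 0.1], [0.0, -0.1], [-0.1, 0.3], [0.1, -0.2], [0.0, -0.4], [-0.3, 0.2]] [[-0.2, 0.0], [0.1, 0.6], [-0.9, -0.2], [0.5, 0.3], [0.7, -0.9], [0.3, -0.1], [-0.3, 0.2], [-0.3, -0.4]]
0 [309.24 314.05 317.97]
2 [308.6  314.05 317.97]
4 [307.96 314.05 317.97]
[(290, 113), (291, 109), (292, 110), (293, 105), (294, 216), (295, 242), (296, 216), (297, 194), (298, 204), (299, 229), (300, 244), (301, 245), (302, 227), (303, 218), (304, 242), (305, 232), (306, 175), (307, 217), (308, 247), (309, 207), (310, 108), (311, 113), (312, 116), (313, 115), (314, 193), (315, 241), (316, 237), (317, 201), (318, 150), (319, 94), (320, 83), (321, 77)]
[[287.71496688 301.35884459]]
```

Predicted tile-edge-to-ledge separation is 4.8 px when flush and 5.5 px with a 2 mm gap. I measure about 4.4 px, so the tile is flush. Averaging the two cameras also agrees with the tool pose. Now the long rule.

Run:
```python
from mv import *
p=[.4597,.3948]; o=best(p+[.15],-.538+np.pi/2)
robot.reach(p+[.13],o)
robot.move_l(p+[.024],velocity=.12); robot.hold(.2); rep("down")
jaws.move_gripper(.005); rep("grip")
robot.move_l(p+[.2],velocity=.25); rep("lift")
g=st(2,-35,.2); robot.reach(g,best(g,ST[2]))
robot.move_l(st(2,-35,.06),velocity=.2); robot.hold(.2); rep("over")
pic("top",3);pic("scene",3)
import cv2
a=cv2.imread("pics/scene3.png")[230:335,240:370]; cv2.imwrite("pics/s3c.png",cv2.resize(a,None,fx=6,fy=5.6,interpolation=cv2.INTER_CUBIC))
```

```text
ik [(np.float64(0.5188505586162901), 1.0327963267948965), (np.float64(2.6227420949735034), 4.174388980384689)]
down t 14.54 p [0.4602 0.3951 0.0249] F [ 0.1 -0.6 -0.7] w 0.075
grip t 15.49 p [0.4597 0.3948 0.024 ] F [ 1.7  0.3 -1.8] w 0.0137
lift t 16.34 p [0.4588 0.3942 0.1983] F [ 0.3 -0.4 -2.6] w 0.0137
ik [(np.float64(0.44423396830173045), np.float64(0.195)), (np.float64(2.697358685288063), np.float64(3.336592653589793))]
over t 19.04 p [ 0.6019 -0.0316  0.0617] F [-0.   0.6 -1.3] w 0.0138
```

View pics/s3c.png

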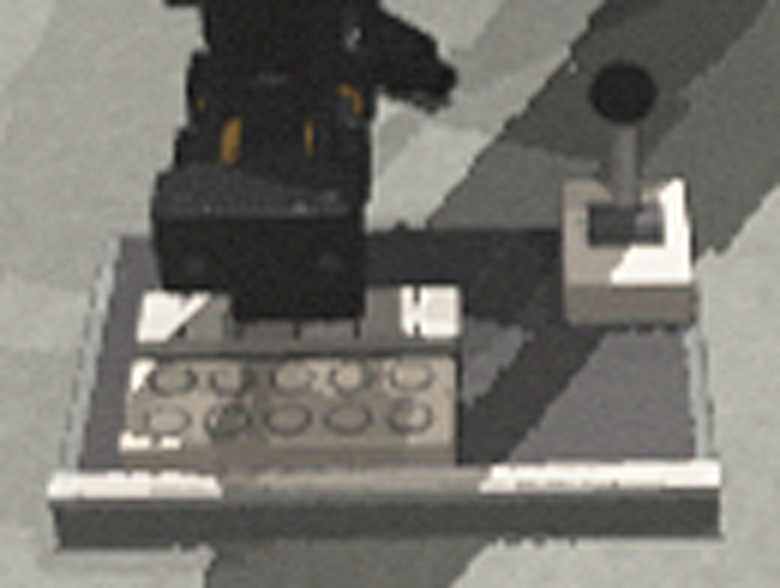

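The rule is held level, and its ends (x≈137 and 462) line up with the tile's (133 and 458) to within about 1 mm.

Run:
```python
from mv import *
robot.move_l(st(2,-35,.0447),velocity=.05); robot.hold(.3); rep("low")
h=robot.move_l(st(18,-35,.0447),velocity=.03,force_limit=6);rep(f"slid {h}")
p=read_ee_pos(); d=p[:2]-ST[:2]; c,s=np.cos(.195),np.sin(.195);print("stand x",d@[c,s],"y",d@[-s,c])
robot.move_l([p[0],p[1],.0437],velocity=.02,force_limit=6);robot.hold(.2);rep("press")
jaws.move_gripper(.030);rep("open")
robot.move_l([p[0],p[1],.2],velocity=.25)
y=.113-np.pi/2
g=[.4744,-.2545,.2]; robot.reach(g,best(g,y)); rep()
pic("scene",4)
import cv2
a=cv2.imread("pics/scene4.png")[230:335,240:370]; cv2.imwrite("pics/s4c.png",cv2.resize(a,None,fx=6,fy=5.6,interpolation=cv2.INTER_CUBIC))
```

```text
low t 19.9 p [ 0.6006 -0.0313  0.0446] F [-0.5  0.1 -0.8] w 0.0137
slid True t 20.25 p [ 0.6066 -0.0299  0.044 ] F [ 0.2 -1.  -0.7] w 0.014
stand x 0.007998586556226202 y -0.03469053227327309
press t 20.7 p [ 0.6068 -0.0298  0.0438] F [ 0.4  0.  -0.1] w 0.0138
open t 21.13 p [ 0.6065 -0.0299  0.0437] F [ 1.1 -1.   0.4] w 0.0298
ik [(np.float64(0.7448025971237797), -1.4577963267948966), (np.float64(2.3967900564660134), 1.6837963267948965)]
 t 23.0 p [ 0.4743 -0.2538  0.1989] F [-0.2  0.4  0. ] w 0.03
```

View pics/s4c.png

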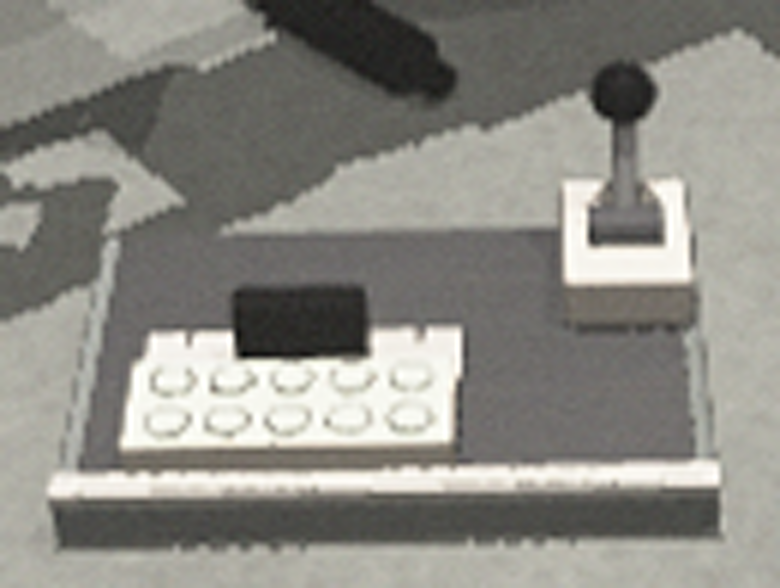

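The rule lies flush: the tool poses give a tile-to-rule offset of 39.8 mm. Next I grasp the pipette and take it above the cradle.

Run:
```python
from mv import *
pic("top",4)
p=[.4767,-.253]; o=best(p+[.15],.113-np.pi/2)
jaws.move_gripper(.065)
robot.reach(p+[.1],o)
robot.move_l(p+[.007],velocity=.1); robot.hold(.2); rep("down")
jaws.move_gripper(.015); rep("grip")
robot.move_l(p+[.15],velocity=.2); rep("lift")
g=[.5013,-.4052,.15]; robot.reach(g,best(g,.17-np.pi/2)); 
robot.move_l([.5013,-.4052,.075],velocity=.12); robot.hold(.2);rep("over")
pic("top",5);pic("scene",5)
import cv2
a=cv2.imread("pics/scene5.png")[200:290,110:230]; cv2.imwrite("pics/s5c.png",cv2.resize(a,None,fx=6.5,fy=6.5,interpolation=cv2.INTER_CUBIC))
a=cv2.imread("pics/top5.png")[180:280,430:540]; cv2.imwrite("pics/t5c.png",cv2.resize(a,None,fx=6,fy=6,interpolation=cv2.INTER_CUBIC))
a=cv2.imread("pics/top4.png")[150:245,270:400]; cv2.imwrite("pics/t4c.png",cv2.resize(a,None,fx=6,fy=6,interpolation=cv2.INTER_CUBIC))
```

```text
ik [(np.float64(0.74981629572458), -1.4577963267948966), (np.float64(2.391776357865213), 1.6837963267948965)]
down t 25.53 p [ 0.4771 -0.2533  0.0076] F [-0.8  0.6 -0.4] w 0.0651
grip t 26.18 p [ 0.4767 -0.2531  0.007 ] F [ 0.1 -0.3 -0.1] w 0.028
lift t 27.05 p [ 0.476  -0.2524  0.1487] F [-0.4 -0.5 -2.1] w 0.0281
ik [(np.float64(0.5372294357262923), -1.4007963267948966), (np.float64(2.604363217863501), 1.7407963267948965)]
over t 28.69 p [ 0.5018 -0.4058  0.0762] F [-0.1 -0.2 -1.2] w 0.0279
```

View pics/s5c.png

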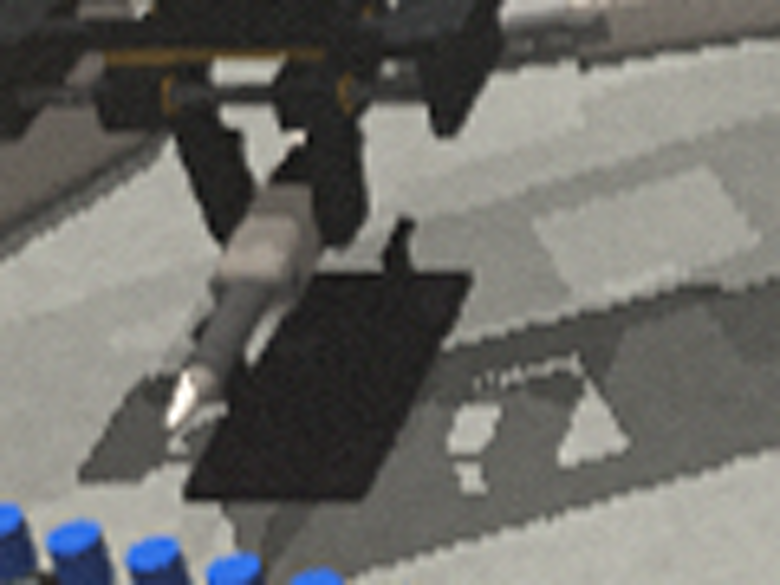

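View pics/t5c.png

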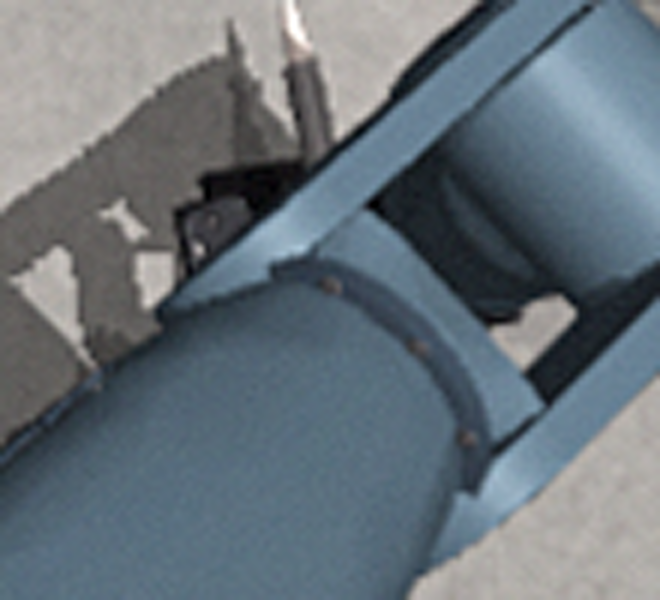

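View pics/t4c.png

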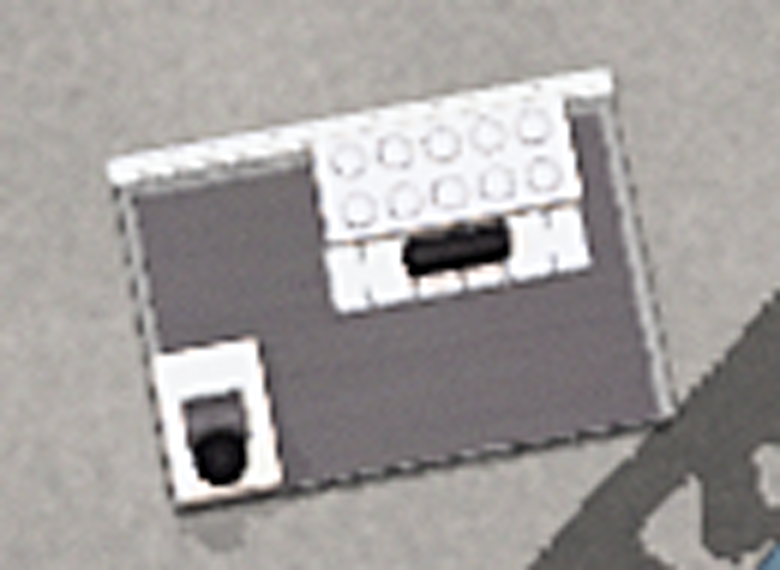

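Top view: the rule meets the tile with ends level (330–590 under 313–580, consistent with the slanted edge). Scene: the pipette is held above the cradle, tip at (172,428), cradle foot corners at (185,497), (360,498) and (470,275).

```bash
python3 - <<'E'
from mv import *
from lib import *
S=cam("scene",5)
k=lambda p:c2p(p,110,200,6.5)
p=read_ee_pos(); print(p)
P=[p[0],p[1],.17]
ob=k([(172,428),(282,285),(217,275)]); W=[(134,0,13),(50,14,0),(50,-14,0)]
f=fit([(S,[(134,0,13)],k([(172,428)]))],P,.069)
print("proj",[ (proj(S,[st(*w[:2],w[2]/1000+.069,P)])[0].round(1).tolist(),np.round(o,1).tolist()) for w,o in zip(W,ob)])
fo=k([(362,495),(187,495),(470,275)])
C=fit([(S,[(75,35,8),(75,-35,8),(-75,35,8)],fo)],[.5,-.405,.17]); print("cradle S",C[0].round(4),C[1].round(1).tolist())
# top cradle via yoke cheek tops & foot edges, linear fit on dark region
T=cam("top",0); g=T["image"].mean(2); m=((g<90)).astype("uint8"); m[:200]=0;m[265:]=0;m[:,:455]=0;m[:,505:]=0
cs=cv2.findContours(m,0,1)[0]; c=max(cs,key=cv2.contourArea); print(cv2.minAreaRect(c), cv2.approxPolyDP(c,2,True)[:,0].tolist())
C=[.4986,-.4068,.17]
for n,s in(("T",T),("S",cam("scene",0))):
  print(n,[proj(s,[st(x,y,.058,C)])[0].round(1).tolist() for x in(36,-36) for y in(22,-22)])
E
python3 - <<'E'
import cv2
b=cv2.imread("pics/top0.png")[200:265,455:510]; cv2.imwrite("pics/t0k.png",cv2.resize(cv2.convertScaleAbs(b,alpha=2.5),None,fx=9,fy=9,interpolation=cv2.INTER_CUBIC))
E
```

```text
[ 0.50158339 -0.40558013  0.07577691]
proj [([134.8, 265.8], [136.0, 265.4]), ([154.1, 249.1], [153.0, 243.4]), ([142.8, 249.1], [143.0, 241.9])]
cradle S [ 0.5047 -0.4018  0.1734] [[0.4, 0.0], [-0.6, 0.2], [0.2, -0.4]]
((481.793212890625, 232.5394287109375), (53.37372970581055, 29.04915428161621), 79.2156982421875) [[487, 206], [463, 209], [473, 260], [497, 256], [494, 245], [498, 240], [493, 239], [490, 225], [493, 214], [488, 213]]
T [[473.5, 218.0], [489.4, 215.5], [478.7, 243.9], [494.7, 241.3]]
S [[160.2, 248.7], [142.8, 248.8], [168.8, 232.8], [152.2, 232.9]]
```

View pics/t0k.png

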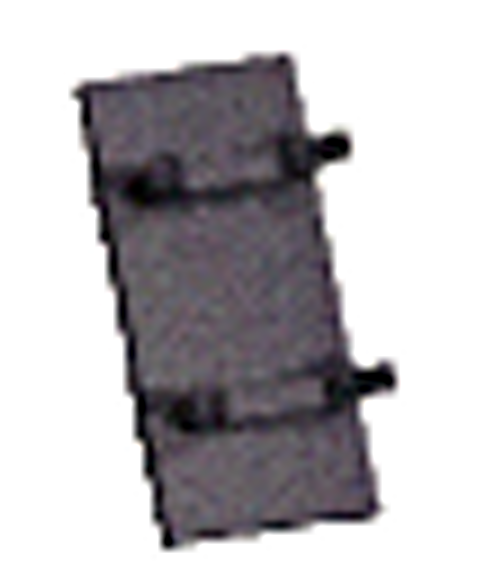

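Run:
```python
from mv import *
x,y=.5014,-.4052
robot.move_l([x,y,.062],velocity=.05,attitude=best([x,y,.062],.169-np.pi/2)); robot.hold(.2); rep()
h=robot.move_l([x,y,.0375],velocity=.03,force_limit=8); rep(h)
if read_ee_pos()[2]<.0405:
    robot.hold(.2); rep("seat")
    jaws.move_gripper(.05); rep("open")
    robot.move_l([x,y,.2],velocity=.25)
    g=st(-125,40,.2); robot.reach(g,best(g,ST[2]+np.pi/2)); rep()
pic("top",6);pic("scene",6)
import cv2
a=cv2.imread("pics/scene6.png")[215:305,110:230]; cv2.imwrite("pics/s6c.png",cv2.resize(a,None,fx=6.5,fy=6.5,interpolation=cv2.INTER_CUBIC))
a=cv2.imread("pics/top6.png")[180:280,430:540]; cv2.imwrite("pics/t6c.png",cv2.resize(a,None,fx=6,fy=6,interpolation=cv2.INTER_CUBIC))
```

```text
ik [(np.float64(0.5383493732757145), -1.4017963267948965), (np.float64(2.6032432803140786), 1.7397963267948966)]
 t 29.4 p [ 0.5015 -0.4054  0.0622] F [ 0.1  0.6 -1.1] w 0.0277
False t 30.37 p [ 0.5015 -0.4053  0.0376] F [-0.2 -0.5 -1.4] w 0.0273
seat t 30.57 p [ 0.5015 -0.4053  0.0377] F [-0.3  0.4 -1.3] w 0.0278
open t 31.07 p [ 0.5014 -0.4053  0.0376] F [-0.5  0.5  0.7] w 0.0499
ik [(np.float64(1.985493679674102), np.float64(1.7657963267948966)), (np.float64(1.1560989739156913), np.float64(4.90738898038469))]
 t 33.44 p [0.4622 0.0168 0.2001] F [-0.5  0.1 -0. ] w 0.0499
```

View pics/s6c.png

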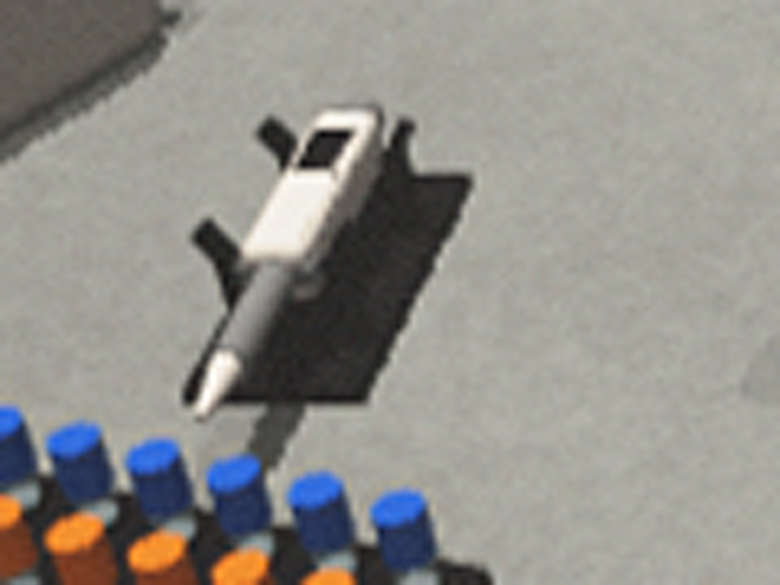

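View pics/t6c.png

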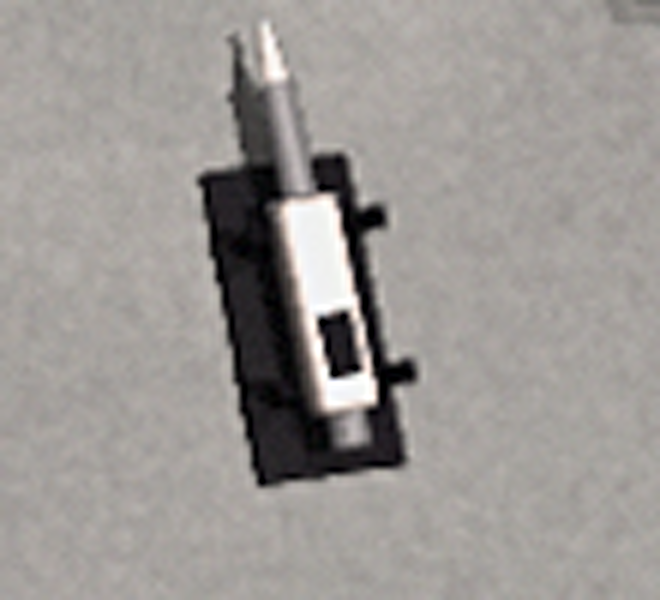

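The pipette lies in both yokes: body corners (272,200), (335,197), (378,400) and (312,412) in the top crop. I'll fit it relative to the cradle.

Run:
```python
from lib import *
T=cam("top",6);S=cam("scene",6)
def rect(a,b,z): return [(a,b,z),(a,-b,z),(-a,-b,z),(-a,b,z)]
k=lambda p:c2p(p,430,180,6); s=lambda p:c2p(p,110,215,6.5)
def rel(p,c):
    d=p[:2]-c[:2];a=c[2];return np.round([1000*(d@[np.cos(a),np.sin(a)]),1000*(d@[-np.sin(a),np.cos(a)]),p[2]-a],3)
x0=[.5,-.405,.17]
for z in(24,30):
    oT=(T,rect(50,14,z+26)+[(134,0,z+13)],k([(272,200),(335,197),(378,400),(312,412),(265,20)]))
    oS=(S,[(50,14,z+26),(50,-14,z+26),(134,0,z+13)],s([(298,262),(243,252),(200,418)]))
    cT=(T,rect(75,35,8),k([(200,175),(345,153),(406,462),(262,487)]))
    cS=(S,[(75,35,8),(75,-35,8),(-75,35,8)],s([(365,402),(185,402),(472,178)]))
    for n,a,b in(("T",[oT],[cT]),("S",[oS],[cS]),("both",[oT,oS],[cT,cS])):
        p,e=fit(a,x0);c,_=fit(b,x0);print(z,n,p.round(4),c.round(4),"rel",rel(p,c),"res",np.abs(e).max().round(1))
```

```text
24 T [ 0.4998 -0.4079  0.1529] [ 0.4979 -0.4097  0.1665] rel [ 2.102  1.453 -0.014] res 1.3
24 S [ 0.4946 -0.4041  0.1416] [ 0.5067 -0.4003  0.1731] rel [-12.588  -1.672  -0.031] res 1.7
24 both [ 0.4983 -0.4073  0.1655] [ 0.4984 -0.4073  0.1757] rel [-0.095  0.004 -0.01 ] res 2.4
30 T [ 0.4987 -0.4062  0.1526] [ 0.4979 -0.4097  0.1665] rel [ 1.36   3.298 -0.014] res 1.3
30 S [ 0.5017 -0.3989  0.1441] [ 0.5067 -0.4003  0.1731] rel [-4.732  2.229 -0.029] res 1.8
30 both [ 0.4991 -0.4055  0.1681] [ 0.4984 -0.4073  0.1757] rel [ 1.042  1.64  -0.008] res 2.4
```

Both fits put the pipette within tolerance of the cradle, and it went down to about 30.6 mm without contact force. Now the lever.

Run:
```python
from mv import *
jaws.move_gripper(0.0)
g=st(-130,92,.15); robot.reach(g,best(g,ST[2]+np.pi/2)); rep()
robot.move_l(st(-130,92,.090),velocity=.12); robot.hold(.2); rep("low")
h=robot.move_l(st(-25,92,.090),velocity=.06,force_limit=9); rep(h)
p=read_ee_pos(); d=p[:2]-ST[:2]; c,s=np.cos(.195),np.sin(.195);print("stand x",d@[c,s],"y",d@[-s,c])
pic("scene",7)
import cv2
a=cv2.imread("pics/scene7.png")[200:335,230:390]; cv2.imwrite("pics/s7c.png",cv2.resize(a,None,fx=5,fy=4.4,interpolation=cv2.INTER_CUBIC))
```

```text
ik [(np.float64(1.879259833705903), np.float64(1.7657963267948966)), (np.float64(1.2623328198838903), np.float64(4.90738898038469))]
 t 34.76 p [0.4459 0.0682 0.1494] F [ 0.7 -0.2 -0.7] w 0.0007
low t 35.61 p [0.4475 0.0675 0.091 ] F [ 1.1  0.1 -0.2] w 0.0003
True t 36.93 p [0.532  0.0848 0.0889] F [-0.9 -0.1  1. ] w 0.0001
stand x -0.042918327787706025 y 0.0922182751902288
```

View pics/s7c.png

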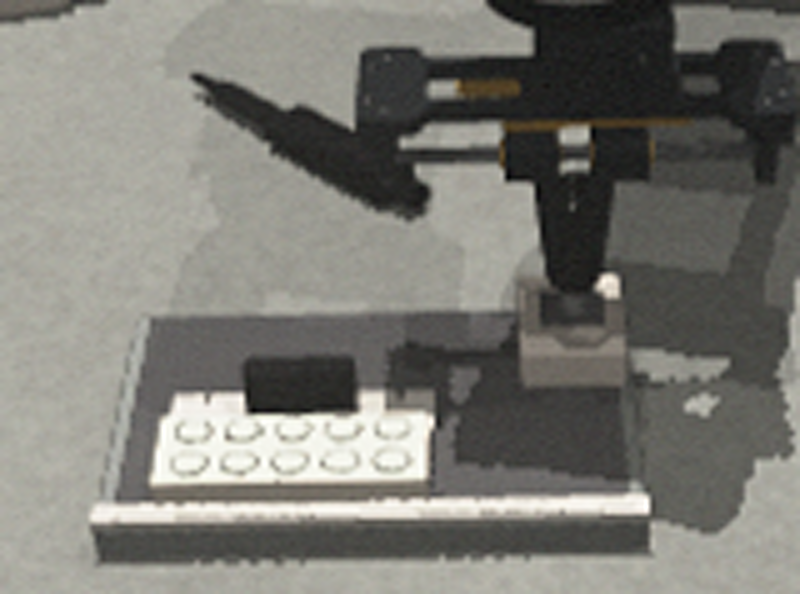

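The tool stopped at stand x = −43 mm, which matches the lever's end stop. The ball can't be seen behind the black fingers, so I'll retreat and look.

Run:
```python
from mv import *
robot.move_l(st(-110,92,.092),velocity=.15)
robot.move_l(st(-110,92,.22),velocity=.25)
robot.reach([.3,.3,.3],best([.3,.3,.3],1.)); rep()
pic("top",8);pic("scene",8)
import cv2
a=cv2.imread("pics/scene8.png")[220:335,130:390]; cv2.imwrite("pics/s8c.png",cv2.resize(a,None,fx=3,fy=3,interpolation=cv2.INTER_CUBIC))
a=cv2.imread("pics/top8.png")[150:245,270:400]; cv2.imwrite("pics/t8c.png",cv2.resize(a,None,fx=6,fy=6,interpolation=cv2.INTER_CUBIC))
from lib import *
for v in(.85,1.0):
    a=v-.5; w=[st(-50+60*np.sin(a),92,.042+.06*np.cos(a))]
    print(v,(proj(cam("scene",8),w)[0]-[130,220])*3,(proj(cam("top",8),w)[0]-[270,150])*6)
```

```text
ik [(np.float64(0.4959564599519881), 1.0), (np.float64(2.645636193637805), 4.141592653589793)]
 t 39.79 p [0.3    0.2997 0.2992] F [0.4 0.6 1. ] w 0.0006
0.85 [641.44450097 110.48822667] [192.1867726  348.61850122]
1.0 [641.89194022 120.97500541] [189.43101417 332.53675641]
```

View pics/s8c.png

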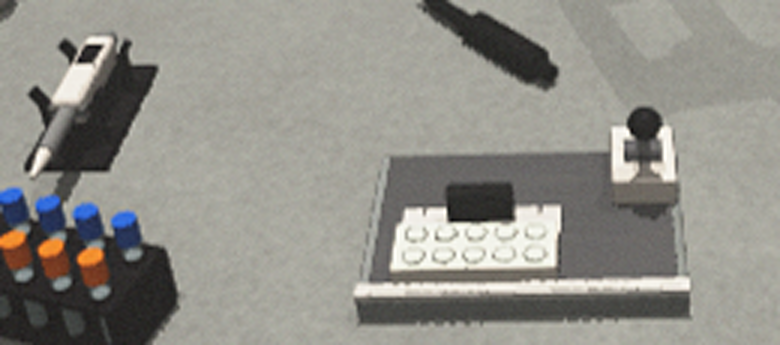

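View pics/t8c.png

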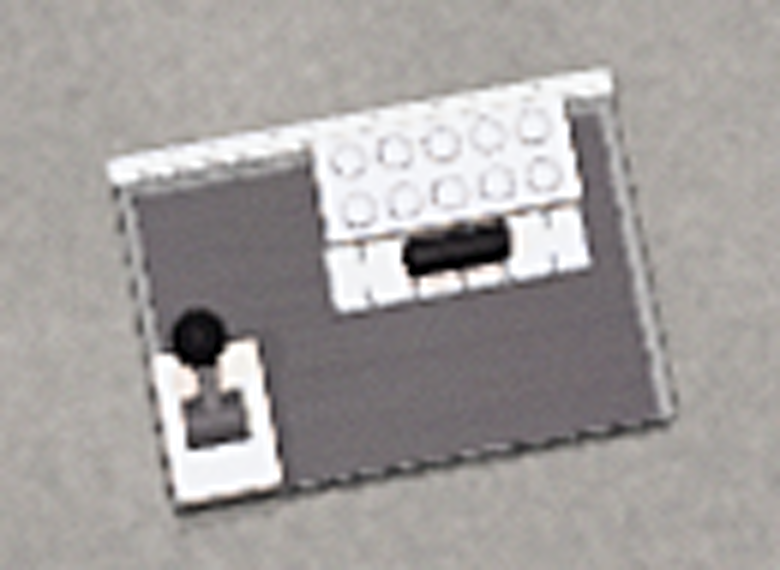

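The ball is at (199,337) in the top crop and (645,124) in the scene crop. After the known camera offset, that matches a lever value of about 1.0, and the other placings are undisturbed. Handing in.

```bash
python3 -c "
from bench import *
order.job_done(); print(read_t())"
```

```text
the job is handed in; nothing more can be done
the job is handed in; nothing more can be done
```

I did all four steps in order and handed the job in at about 40 s of the 72 s allowed. No verdict is reported, so what follows rests on my own checks.

- **Tile:** it lies flat on the stand, wells up. The tool stopped at stand x ≈ 47.8 mm, and the tile-to-ledge spacing in the scene picture fits a flush edge.
- **Long rule:** its centre is about 39.8 mm from the tile's by the tool poses (40 mm is flush). Its ends looked level within about 1–2 mm.
- **Pipette:** it is in both yokes the same way up, set down at about 30.6 mm with no contact force. The picture fits put it about 1 mm lengthwise and 2 mm sideways from the cradle's centre.
- **Lamp lever:** the ball's position in the last pictures, after allowing for the camera offset, fits a value of about 1.0.
- **Left alone:** I went nowhere near the short rule, jar or tube rack. I didn't measure them again at the end.

**Disagreements:** the two cameras differed by about 5 mm in absolute position, and their average matched the tool pose when I set the tile down. The scene camera alone gave the pipette's angle as 0.03 rad off the cradle's and its lengthwise position as about −5 mm, both still within tolerance. The slides against the ledge and the tile stopped on their force limits, but the readings afterwards were small. So I judged flushness by position and pictures rather than by force.

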